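Close the laundry pitcher: turn the lid to the spout and press it home

ROBOT

A 6-joint arm with a two-finger parallel gripper is mounted at the origin on the work surface. World frame = base frame: x ahead of the robot, y to its left, z up, the work surface at z = 0. Lengths are in m, angles in rad, forces in N, time in s.
With the tool pointing down it reaches from about 0.25 to 0.725 m from the base axis. Payload 4 kg.
Tool frame: the origin (TCP) lies on the centre line of the jaws, within the pads' length; the fingertips stand ahead of it and the grasp point (between the pads) lies 11 mm behind it (bot.tip_extent is the z of the fingertips in the tool frame, in m); z points along the fingers, y is the direction in which the jaws open and shut (so a half turn about z gives the same grasp; the last joint's range is limited). The gripper opens to 85 mm and grips with 20 to 120 N. Pads are 22 mm wide; open, the fingers measure 114 mm over their backs; the gripper's body (76 mm by 85 mm) begins 54 mm behind the grasp point. The pads swing forward as they close: fully open they stand 13 mm farther back than shut.
Start: joints at [1.217, 0.241, 0.005, 1.335, 0, 1.571], TCP at [0.173, 0.469, 0.239] pointing down, gripper open.
Joint ranges: [-2.72, 2.72], [-1.05, 1.87], [-1.09, 1.28], [-1.99, 2.15], [-1.42, 1.44], [-3.14, 3.14]. Speed limits (rad/s): [2.79, 2.79, 3.14, 3.14, 3.14, 3.14].

INTERFACE

Orientations are given as a unit quaternion [x, y, z, w].
In Python, from workcell import bot gives the robot as it stands.
- The arm moves only by the shell command python3 -m jog 'ROWS'. ROWS is JSON, a list that holds one entry, the list of rows, each a list of 7 numbers: the shift along the world's x, y, z in m, then the turn, a rotation vector about the world's x, y, z in degrees, then the closure in counts, from 0 (fully open) to 255 (shut). In form: [[[tx, ty, tz, ax, ay, az, fingers], ...]]. A call has 1 to 10 rows; each row is the pose to reach, as a shift and turn from the pose commanded when the call began; what a row does not reach only later rows make up. A row lasts 1/12 s, in which the tool goes at most 41.7 mm and 7.16 degrees, less where a joint would pass 70% of its speed; a pose out of reach is approached as far as the arm can. A call with a gripper value outside its range is refused whole. The fingers move at their own pace and stop on an object; the grip force is fixed at half the most. Time passes only in rows, so rows that repeat a pose let the fingers close. It gives the time, the measured TCP pose, the force and the opening at its end, in the units of the state.
- bot.get_obs(): the state, without advancing time (a new reading comes with each control period).
- bot.camera(name): name is "scene" or "top" or "wrist"; returns the picture (420x560x3 uint8, blue, green, red); there is no depth.
- bot.camera_model(name): a dict with "K" (3x3 intrinsics, pixels), "k1" (the pictures are not rectified: a ray, as slopes to the right and down, at radius r is drawn at 1 + k1 r^2 times it, then the intrinsics apply), "T" (4x4, takes a point from camera to world coordinates). Camera axes: x right, y down, z forward; pixel columns grow to the right and rows downward; lengths in m; the calibration is good to about 2 mm. A picture is of the moment at which its call begins: read the wrist's pose just before it. camera_model takes no time and is no camera call; for the wrist camera it gives the pose at the moment of the call.
- bot.job_done(): hands the job in, once; it reports no verdict.
The state is a dict: "clock": time; "joint_pos": joint angles; "joint_vel": joint speeds; "tau": joint torques, N m; "eef_pos": TCP position; "tool_rot": TCP orientation; "ft_force": force on the tool from outside, world axes, zero at the start; "ft_torque": the same for the moment, N m; "grip_width": finger opening in m.
Only numpy, scipy, OpenCV 4.12 (cv2) and the standard library are available. Lean on these libraries where they do the work, as an engineer would, in place of code of your own. Each camera call takes 0.05 s, during which the arm holds its last target. There are 200 camera calls.

TASK

Turn the green lid on the steel pitcher clockwise by its edge until its notch faces the spout and it comes gently up against its stop, then press the lid straight down until it is fully home. Go easy on the pitcher and lid (well under 30 N), and leave everything else on the counter where it is.

Things in the scene. Friction and masses are not known exactly. Their poses are not given: they have to be found in the camera images.
- pitcher: Stainless steel pitcher, 118 mm diameter, rim 140 mm up, in a grey holder (156 mm) screwed to the counter, so it cannot move. Origin on its axis at counter level, z up, +x to the V-shaped spout (90 mm from the axis, not above the rim); loop handle on -x (to 108 mm, below the rim). More than 30 N on the pitcher or lid counts as damage.
- spout_mark (a point): Red dot (12 mm) on the tip of the spout, 85 mm from the pitcher's axis, 142 mm above the counter; axes as the pitcher's.
- lid_center (a point): Centre of the flat top of the green hard silicone lid (6 mm plate, 124 mm diameter), on the pitcher's axis; +x points to the notch. The top is 155 mm above the counter when up, 146 to 148 mm when home. The flat inside 42 mm radius is free for pressing. The lid is captive: it cannot be lifted off or tilted.
- lid_tab (a point): Middle of the tab opposite the notch, 52 mm from the axis, 9 mm above the lid's top. Three such green upright tabs stand on the lid, at 90, 180 and 270 degrees from the notch: 18 mm tall, 16 mm radially (44 to 60 mm from the axis), 10 mm thick. Push a tab's side to turn the lid.
- lid_notch (a point): The notch, a gap 16 mm wide and 16 mm deep in the lid's edge, with a white stripe on the lid beside it; this point is on the lid's top plane, 55 mm from the axis.
- lid_turn (a joint): Turn of the lid, rad, positive counter-clockwise from above; 0: notch exactly at the spout. Starts 0.6 to 1.5. Stiff (about 4 N at a tab), stays where left. Clockwise it ends at an unseen firm stop, within 0.18 of zero, different each time. The lid goes down only when at this stop or less than 0.04 rad short of it; elsewhere it is blocked after 2 mm.
- lid_press (a joint): How far the lid has been pressed down, m: 0 up, 0.007 to 0.009 fully home. It takes about 6 N to slide and stays where left; from 0.007 on it squeezes a springy gasket (8 N more per mm), and at 0.009 the plate meets the rim, hard.
- softener_ball: White plastic softener ball, 66 mm, blue cap, 72 mm tall, flat foot, standing near the pitcher; origin under its centre. Leave it.
- scoop: Clear plastic measuring scoop, 60 mm cup, 45 mm tall, with a flat handle, near the pitcher. Origin under the cup. Leave it.
- detergent: Orange bottle, 84 mm diameter, 220 mm tall. Origin under its centre. Leave it.
- stain_jar: White jar with red cap, 76 mm diameter, 110 mm tall. Leave it.
- brush: Scrubbing brush lying on the counter. Leave it.
- soap_bar: Yellow soap bar 85 x 55 x 28 mm. Leave it.
- crate_front (a joint): Tilt of the front of the blue plastic crate (200 x 260 x 155 mm, fixed at the right, refill bottles in it), rad; 0 shut. Leave it shut.

How it is judged:
On the way, in this order (a step that is already met when the one before it is completed fails the run):
1. the lid is turned until its notch faces the spout, while still up (value of joint lid_turn between -0.26 and 0.26 rad and value of joint lid_press below 0.003 m), for 0.2 s.
2. the lid is pressed down home (value of joint lid_press above 0.0065 m), for 0.2 s.
At the end, for the whole second after the job is handed in: The lid is down at least 6.5 of its 9 mm, its notch within 0.26 rad of the spout, at rest and released, nothing else disturbed (value of joint lid_press above 0.0065 m and value of joint lid_turn between -0.26 and 0.26 rad and velocity of joint lid_turn between -0.05 and 0.05 rad/s); the robot touches nothing.
It fails at once if a push of more than 30 N on the pitcher or its lid (contact force between any of the fingers, the arm and pitcher above 30 N).
It fails at once if another thing on the counter moved more than 20 mm, or the crate's front tilted out (distance of any of softener_ball, scoop, detergent, stain_jar, brush, soap_bar from where it was at the start of the episode above 0.02 m or value of joint crate_front above 0.1 rad).
It also fails if it takes over 48 s, if anything falls off the work surface, if the arm or the gripper's body presses on something with over 40 N, if the wrist force passes 120 N, or if a joint passes its speed limit or range.

## Working session

There is one attempt and no reset: what is moved stays moved. The work goes in short steps, Python scripts to look and compute and a shell command to move; the robot and the scene stay as the last step left them, time stands still between calls to the robot, and variables do not carry over. Pictures are saved under pics/ and viewed, about 8 in all and at most 12, crops included, and the job is handed in when it is done.

```bash
ls; mkdir -p pics; python3 - <<'E'
from workcell import bot
import cv2,numpy as np
o=bot.get_obs();print({k:np.round(v,3) for k,v in o.items()},bot.tip_extent)
t=bot.camera("top");s=bot.camera("scene")
cv2.imwrite("pics/top0.png",t);cv2.imwrite("pics/scene0.png",s)
for n in("top","scene"):
  m=bot.camera_model(n);print(n,np.round(m["K"],1).tolist(),m["k1"],np.round(m["T"],3).tolist())
E
```

```text
pics
{'clock': np.float64(0.0), 'joint_pos': array([1.217, 0.241, 0.004, 1.335, 0.   , 1.571]), 'joint_vel': array([ 0.   , -0.002, -0.001, -0.001,  0.   , -0.   ]), 'tau': array([-1.0000e-03, -3.7232e+01,  2.5241e+01,  1.7000e-02, -0.0000e+00,
       -0.0000e+00]), 'eef_pos': array([0.173, 0.468, 0.238]), 'tool_rot': array([ 0.176,  0.984, -0.001, -0.   ]), 'ft_force': array([-0.663, -0.215, -0.038]), 'ft_torque': array([0.004, 0.   , 0.044]), 'grip_width': np.float64(0.085)} 0.008
top [[518.0, 0.0, 283.3], [0.0, 518.0, 212.7], [0.0, 0.0, 1.0]] -0.11211254034897376 [[0.024, -0.998, 0.06, 0.44], [-1.0, -0.023, 0.01, -0.036], [-0.009, -0.06, -0.998, 1.666], [0.0, 0.0, 0.0, 1.0]]
scene [[432.2, 0.0, 283.6], [0.0, 432.2, 210.4], [0.0, 0.0, 1.0]] -0.04815963862668393 [[0.017, 0.815, -0.58, 1.215], [1.0, -0.013, 0.012, -0.019], [0.003, -0.58, -0.815, 1.085], [0.0, 0.0, 0.0, 1.0]]
```

View pics/top0.png

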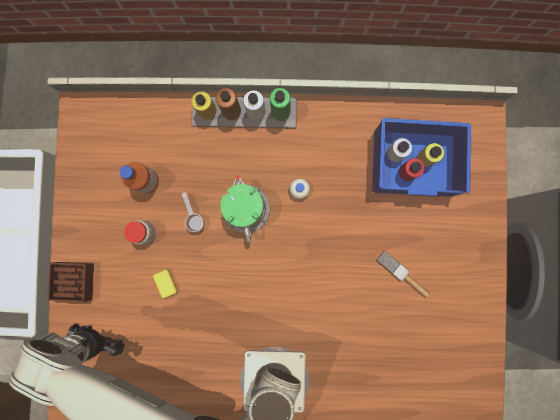

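View pics/scene0.png

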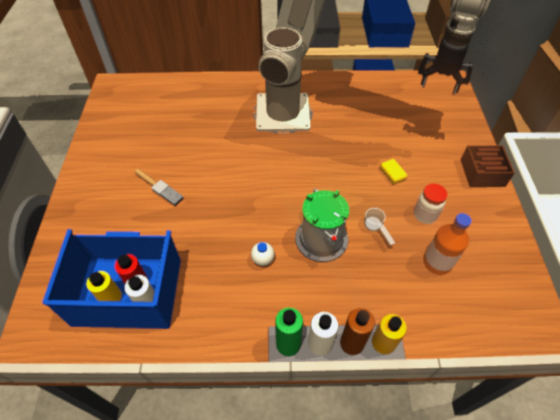

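The top view shows the lid at about (243,206), the spout's red dot near (237,180), the scoop at (194,222) and the softener ball at (300,188). Next I'll measure these and zoom in on both views.

```bash
cat > h.py <<'E'
import cv2,numpy as np
from workcell import bot
def ray(m,u,v):
    K=m["K"];k=m["k1"]
    x=(u-K[0][2])/K[0][0];y=(v-K[1][2])/K[1][1]
    rd=np.hypot(x,y);r=rd
    for _ in range(20): r=rd/(1+k*r*r)
    s=r/rd if rd>0 else 1
    T=np.array(m["T"]);return T[:3,3],T[:3,:3]@np.array([x*s,y*s,1])
def onz(m,u,v,z):
    o,d=ray(m,u,v);return o+d*(z-o[2])/d[2]
def proj(m,p):
    T=np.array(m["T"]);q=T[:3,:3].T@(np.asarray(p)-T[:3,3]);x,y=q[:2]/q[2];f=1+m["k1"]*(x*x+y*y)
    return m["K"][0][0]*x*f+m["K"][0][2],m["K"][1][1]*y*f+m["K"][1][2]
def mask(im,lo,hi):
    return cv2.inRange(cv2.cvtColor(im,cv2.COLOR_BGR2HSV),np.array(lo),np.array(hi))
def big(mk):
    return max(cv2.findContours(mk,cv2.RETR_EXTERNAL,cv2.CHAIN_APPROX_NONE)[0],key=cv2.contourArea)
E
python3 - <<'E'
from h import *
t=cv2.imread("pics/top0.png");s=cv2.imread("pics/scene0.png")
for n,im,box in(("top",t,(200,160,290,250)),("scene",s,(290,175,370,265))):
  m=bot.camera_model(n);x0,y0,x1,y1=box
  z=np.zeros(im.shape[:2],np.uint8);z[y0:y1,x0:x1]=255
  g=mask(im,(50,100,60),(75,255,255))&z
  c=big(g);P=np.array([onz(m,*p[0],.155)[:2] for p in c.astype(float)])
  (cx,cy),r=cv2.minEnclosingCircle(P.astype(np.float32))
  M=cv2.moments(c);print(n,"lid",cx,cy,r,onz(m,M["m10"]/M["m00"],M["m01"]/M["m00"],.155))
  rd=(mask(im,(0,150,80),(6,255,255))|mask(im,(174,150,80),(180,255,255)))&z
  k=np.argwhere(rd);print("red",len(k),k.mean(0)[::-1],onz(m,*k.mean(0)[::-1],.142))
m=bot.camera_model("top")
for nm,u,v,z in(("ball",300,188,.04),("scoop",194,222,.045),("scoopend",185,195,.03)):print(nm,onz(m,u,v,z))
a=cv2.resize(t[160:250,200:290],(400,400),interpolation=cv2.INTER_CUBIC)
b=cv2.resize(s[180:270,285:375],(400,400),interpolation=cv2.INTER_CUBIC)
cv2.imwrite("pics/z0.png",np.hstack([a,b]))
E
```

```text
top lid 0.5473531484603882 0.1059790849685669 0.05910772457718849 [0.54308548 0.10705695 0.155     ]
red 8 [236.875 176.875] [0.63387994 0.11958657 0.142     ]
scene lid 0.5482581853866577 0.11012272536754608 0.06668812781572342 [0.55153621 0.10576248 0.155     ]
red 19 [333.84210526 237.84210526] [0.6319355  0.12297923 0.142     ]
ball [ 0.61596844 -0.07041133  0.04      ]
scoop [0.50061588 0.26060344 0.045     ]
scoopend [0.58659918 0.29524256 0.03      ]
```

View pics/z0.png

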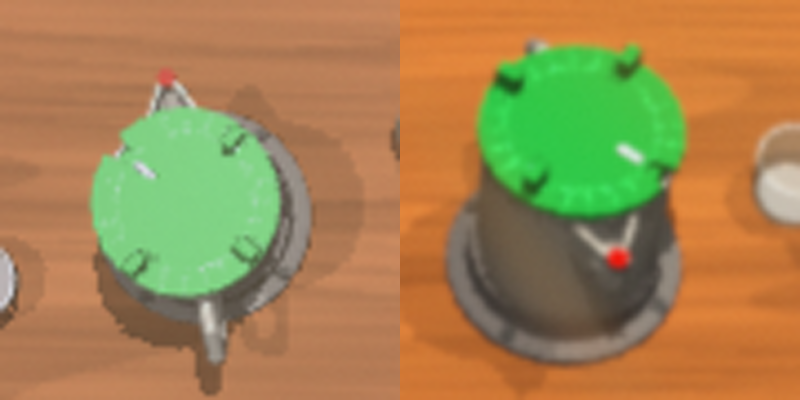

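The notch is on the spout's left, at world angle ~0.90 rad, and the spout is at ~0.16 rad. That makes lid_turn about 0.75. I'll push the tab opposite the notch, which is on the robot's side, with shut fingers. Gripping it would exceed 30 N. First I'll hover and look with the wrist camera.

```bash
python3 -m jog '[[[0.027,-0.031,0.01,0,0,-2,255],[0.055,-0.062,0.02,0,0,-4,255],[0.082,-0.093,0.02,0,0,-6,255],[0.109,-0.124,0.02,0,0,-8,255],[0.136,-0.155,0.02,0,0,-10,255],[0.164,-0.186,0.02,0,0,-12,255],[0.191,-0.217,0.02,0,0,-14,255],[0.218,-0.248,0.02,0,0,-16,255],[0.245,-0.279,0.02,0,0,-18,255],[0.272,-0.310,0.02,0,0,-18.5,255]]]'
python3 -m jog '[[[0.027,-0.031,0,0,0,0,255],[0.054,-0.062,0,0,0,0,255],[0.081,-0.093,0,0,0,0,255],[0.091,-0.106,0,0,0,0,255],[0.091,-0.106,0,0,0,0,255]]]'
python3 - <<'E'
from h import *
o=bot.get_obs();m=bot.camera_model("wrist");im=bot.camera("wrist");cv2.imwrite("pics/w1.png",im)
print(o["eef_pos"],o["tool_rot"],o["ft_force"],o["grip_width"],bot.tip_extent)
np.save("w1T.npy",m["T"]);print(np.round(m["T"],3).tolist(),m["K"],m["k1"])
E
```

```text
clock: 0.93
eef_pos: [0.446, 0.1571, 0.2591]
tool_rot: [0.333, 0.943, -0.0, -0.0]
ft_force: [0.5, 0.9, 0.0]
grip_width: -0.0002
clock: 1.35
eef_pos: [0.5381, 0.0496, 0.258]
tool_rot: [0.335, 0.942, -0.001, -0.0]
ft_force: [0.7, -0.2, 0.3]
grip_width: -0.0002
[0.53806578 0.04958103 0.25801531] [ 3.34528821e-01  9.42385269e-01 -6.43895887e-04 -2.40381407e-04] [ 0.68962642 -0.17439365  0.2685496 ] -0.0001806152589894069 0.008
[[0.631, 0.748, 0.207, 0.486], [0.776, -0.607, -0.17, 0.092], [-0.002, 0.268, -0.963, 0.392], [0.0, 0.0, 0.0, 1.0]] [[364.07311671   0.         282.42768673]
 [  0.         364.07311671 206.22919597]
 [  0.           0.           1.        ]] -0.03343816862078464
```

View pics/w1.png

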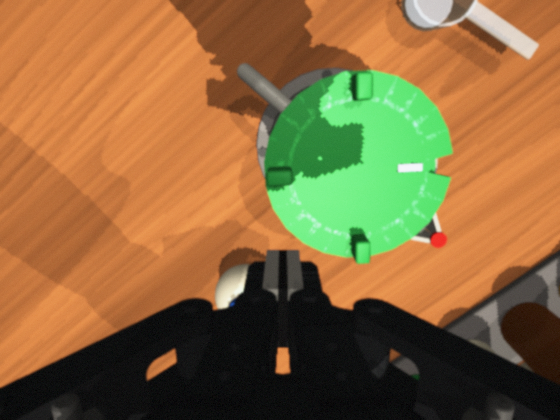

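The wrist view is clear: notch at ~(443,167), white stripe at (410,168), tabs at (364,85), (279,175) and (361,248), and the red spout dot at (438,240).

```bash
cat > look.py <<'E'
from h import *
def solve(im,m,zt=.155):
    g=mask(im,(45,90,40),(80,255,255));c=big(g)
    P=np.array([onz(m,*p[0],zt)[:2] for p in c.astype(float)])
    x,y=np.median(P,0)
    for _ in range(8):  # robust algebraic circle fit
        d=np.hypot(P[:,0]-x,P[:,1]-y);k=abs(d-.062)<.004
        A=np.c_[2*P[k],np.ones(k.sum())];s=np.linalg.lstsq(A,(P[k]**2).sum(1),rcond=None)[0];x,y=s[:2]
    C=np.array([x,y]);print("centre",C,"r",np.sqrt(s[2]+x*x+y*y),k.sum(),len(P))
    z=np.zeros(g.shape,np.uint8);cv2.drawContours(z,[cv2.convexHull(c)],-1,255,-1)
    w=mask(im,(0,0,170),(180,60,255))&z
    k=cv2.moments(big(w));q=onz(m,k["m10"]/k["m00"],k["m01"]/k["m00"],zt)[:2]-C
    print("stripe",np.hypot(*q),"ang",np.arctan2(q[1],q[0]))
    z=cv2.dilate(z,np.ones((61,61)))
    rd=(mask(im,(0,180,120),(5,255,255))|mask(im,(175,180,120),(180,255,255)))&z
    k=cv2.moments(big(rd));r=onz(m,k["m10"]/k["m00"],k["m01"]/k["m00"],.142)[:2]-C
    print("red",k["m10"]/k["m00"],np.hypot(*r),"ang",np.arctan2(r[1],r[0]))
    print("turn",np.arctan2(q[1],q[0])-np.arctan2(r[1],r[0]))
    return C,np.arctan2(q[1],q[0])
E
python3 - <<'E'
from look import *
m=bot.camera_model("wrist");im=cv2.imread("pics/w1.png")
C,a=solve(im,m)
for u,v in((364,78),(270,176),(361,256)):
  q=onz(m,u,v,.173)[:2]-C;print(np.hypot(*q),np.arctan2(q[1],q[0])-a)
th=a+np.pi;u=np.array([np.cos(th),np.sin(th)]);t=np.array([-u[1],u[0]])
print("th deg",np.degrees(th)-360,"prepush",C+.05*u+.026*t)
for d in range(0,60,6):
  th2=th-np.radians(d);u=np.array([np.cos(th2),np.sin(th2)]);t=np.array([-u[1],u[0]])
  print(d,np.round(C+.05*u+.016*t,4))
E
```

```text
centre [0.54713427 0.1067801 ] r 0.06170630331615642 514 562
stripe 0.03446185693130866 ang 0.9357613040101386
red 438.10912698412693 0.08449125134328922 ang 0.19455290243608894
turn 0.7412084015740497
0.05602452653282535 1.5794457826271184
0.05731898401650498 -3.1684338556396225
0.05382511825472529 -1.5898613991795334
th deg -126.38482664856073 prepush [0.53840531 0.05110421]
0 [0.5304 0.057 ]
6 [0.5252 0.0591]
12 [0.5204 0.0616]
18 [0.5158 0.0647]
24 [0.5116 0.0682]
30 [0.5077 0.0721]
36 [0.5043 0.0764]
42 [0.5014 0.081 ]
48 [0.4989 0.086 ]
54 [0.497  0.0911]
```

```bash
python3 -m jog '[[[0,0.001,-0.03,0,0,2.5,255],[0,0.001,-0.055,0,0,2.5,255],[0,0.001,-0.07,0,0,2.5,255],[0,0.001,-0.076,0,0,2.5,255],[0,0.001,-0.076,0,0,2.5,255],[0,0.001,-0.076,0,0,2.5,255]]]'
python3 -m jog '[[[0,0,-0.002,0,0,0,255],[0,0,-0.003,0,0,0,255],[0,0,-0.003,0,0,0,255]]]'
python3 -m jog '[[[0,0,-0.002,0,0,0,255],[0,0,-0.003,0,0,0,255],[0,0,-0.003,0,0,0,255]]]'
python3 -m jog '[[[0,0,-0.002,0,0,0,255],[0,0,-0.003,0,0,0,255],[0,0,-0.003,0,0,0,255]]]'
```

```text
clock: 1.9
eef_pos: [0.536, 0.0549, 0.1839]
tool_rot: [0.311, 0.951, 0.0, 0.0]
ft_force: [0.9, -0.3, 0.4]
grip_width: -0.0
clock: 2.15
eef_pos: [0.5367, 0.0542, 0.1812]
tool_rot: [0.311, 0.95, 0.0, 0.001]
ft_force: [-0.1, -0.9, 0.1]
grip_width: -0.0003
clock: 2.4
eef_pos: [0.5361, 0.054, 0.1772]
tool_rot: [0.311, 0.95, -0.0, -0.0]
ft_force: [0.1, 0.9, 0.1]
grip_width: -0.0001
clock: 2.65
eef_pos: [0.536, 0.054, 0.1739]
tool_rot: [0.311, 0.95, -0.0, -0.0]
ft_force: [-0.6, -0.4, 0.6]
grip_width: 0.0002
```

```bash
python3 -m jog '[[[-0.0028,0.0015,-0.002,0,0,0,255],[-0.0042,0.0022,-0.002,0,0,0,255],[-0.0056,0.003,-0.002,0,0,0,255],[-0.007,0.0035,-0.002,0,0,-1.5,255],[-0.0082,0.004,-0.002,0,0,-3,255],[-0.0095,0.0045,-0.002,0,0,-4.5,255],[-0.0108,0.0051,-0.002,0,0,-6,255]]]'
python3 -m jog '[[[-0.0012,0.0006,0,0,0,-1.5,255],[-0.0024,0.0012,0,0,0,-3,255],[-0.0036,0.0019,0,0,0,-4.5,255],[-0.0048,0.0025,0,0,0,-6,255],[-0.006,0.0033,0,0,0,-7.5,255],[-0.0071,0.004,0,0,0,-9,255],[-0.0083,0.0048,0,0,0,-10.5,255],[-0.0094,0.0056,0,0,0,-12,255]]]'
```

```text
clock: 3.23
eef_pos: [0.5264, 0.0586, 0.1723]
tool_rot: [0.361, 0.932, -0.0, 0.001]
ft_force: [4.3, -2.6, -2.5]
grip_width: 0.0001
clock: 3.9
eef_pos: [0.517, 0.0641, 0.1724]
tool_rot: [0.457, 0.889, -0.0, 0.001]
ft_force: [3.8, -1.7, -1.6]
grip_width: 0.0001
```

```bash
python3 -m jog '[[[-0.001,0.0009,0,0,0,-1.5,255],[-0.0021,0.0018,0,0,0,-3,255],[-0.0032,0.0027,0,0,0,-4.5,255],[-0.0042,0.0035,0,0,0,-6,255],[-0.0052,0.0044,0,0,0,-7.5,255],[-0.0062,0.0054,0,0,0,-9,255],[-0.0072,0.0064,0,0,0,-10.5,255],[-0.0076,0.0069,0,0,0,-11.2,255],[-0.0081,0.0074,0,0,0,-12,255]]]'
python3 -m jog '[[[-0.0003,0.0004,0,0,0,-0.5,255],[-0.0006,0.0008,0,0,0,-1,255],[-0.0009,0.0011,0,0,0,-1.5,255],[-0.0011,0.0014,0,0,0,-2,255]]]'
python3 -m jog '[[[-0.0003,0.0004,0,0,0,-0.5,255],[-0.0006,0.0007,0,0,0,-1,255],[-0.0009,0.0011,0,0,0,-1.5,255],[-0.0011,0.0015,0,0,0,-2,255]]]'
```

```text
clock: 4.65
eef_pos: [0.5086, 0.0717, 0.1725]
tool_rot: [0.547, 0.837, -0.0, 0.001]
ft_force: [3.9, -3.4, -1.3]
grip_width: 0.0004
clock: 4.98
eef_pos: [0.5071, 0.0735, 0.1725]
tool_rot: [0.561, 0.827, 0.0, 0.0]
ft_force: [4.6, -2.6, -1.1]
grip_width: 0.0
clock: 5.32
eef_pos: [0.5058, 0.0751, 0.1724]
tool_rot: [0.576, 0.818, 0.0, 0.0]
ft_force: [3.7, -2.8, -0.5]
grip_width: 0.0002
```

```bash
python3 -m jog '[[[-0.0003,0.0004,0,0,0,-0.5,255],[-0.0006,0.0007,0,0,0,-1,255],[-0.0008,0.0011,0,0,0,-1.5,255]]]'
python3 -m jog '[[[-0.0003,0.0004,0,0,0,-0.5,255],[-0.0005,0.0007,0,0,0,-1,255],[-0.0008,0.0011,0,0,0,-1.5,255]]]'
```

```text
clock: 5.57
eef_pos: [0.5049, 0.0761, 0.1724]
tool_rot: [0.587, 0.81, 0.0, 0.0]
ft_force: [4.0, -2.8, 0.3]
grip_width: -0.0
clock: 5.82
eef_pos: [0.5042, 0.0772, 0.1724]
tool_rot: [0.597, 0.802, 0.0, 0.0]
ft_force: [3.5, -2.0, -0.6]
grip_width: 0.0003
```

```bash
python3 -m jog '[[[-0.0003,0.0004,0,0,0,-0.5,255],[-0.0005,0.0008,0,0,0,-1,255],[-0.0008,0.0011,0,0,0,-1.5,255]]]'
```

```text
clock: 6.07
eef_pos: [0.5035, 0.0781, 0.1724]
tool_rot: [0.608, 0.794, -0.0, 0.0]
ft_force: [3.4, -3.6, 0.0]
grip_width: 0.0001
```

```bash
python3 -m jog '[[[-0.0003,0.0004,0,0,0,-0.5,255],[-0.0005,0.0008,0,0,0,-1,255],[-0.0007,0.0012,0,0,0,-1.5,255]]]'
```

```text
clock: 6.32
eef_pos: [0.5031, 0.0783, 0.1724]
tool_rot: [0.618, 0.786, -0.001, 0.001]
ft_force: [4.9, -6.3, 0.2]
grip_width: 0.0
```

```bash
python3 -m jog '[[[-0.0002,0.0004,0,0,0,-0.5,255],[-0.0005,0.0008,0,0,0,-1,255],[-0.0007,0.0012,0,0,0,-1.5,255]]]'
```

```text
clock: 6.57
eef_pos: [0.5027, 0.0785, 0.1724]
tool_rot: [0.629, 0.778, -0.001, 0.002]
ft_force: [6.2, -9.0, -0.1]
grip_width: 0.0002
```

```bash
python3 -m jog '[[[-0.0002,0.0004,0,0,0,-0.5,255],[-0.0005,0.0008,0,0,0,-1,255],[-0.0007,0.0012,0,0,0,-1.5,255]]]'
```

```text
clock: 6.82
eef_pos: [0.5023, 0.0787, 0.1725]
tool_rot: [0.639, 0.769, -0.002, 0.003]
ft_force: [6.5, -13.1, 0.0]
grip_width: -0.0
```

It met the stop: the force rose from 4.5 to 14.6 N while the position stalled. Now I'll back off, rise and check the angle.

```bash
python3 -m jog '[[[0.002,-0.003,0,0,0,1,255],[0.004,-0.006,0,0,0,2,255],[0.006,-0.009,0,0,0,3,255],[0.0075,-0.0118,0,0,0,3,255],[0.0075,-0.0118,0.02,0,0,3,255],[0.0075,-0.0118,0.05,0,0,3,255],[0.0075,-0.0118,0.085,0,0,3,255],[0.0075,-0.0118,0.085,0,0,3,255],[0.0075,-0.0118,0.085,0,0,3,255]]]'
python3 - <<'E'
from look import *
o=bot.get_obs();m=bot.camera_model("wrist");im=bot.camera("wrist");cv2.imwrite("pics/w2.png",im)
print(o["eef_pos"],o["ft_force"])
C,a=solve(im,m)
E
```

```text
clock: 7.57
eef_pos: [0.5098, 0.0707, 0.2595]
tool_rot: [0.617, 0.787, 0.002, 0.001]
ft_force: [0.1, -0.6, -0.7]
grip_width: -0.0002
[0.5097946  0.07074106 0.25948381] [ 0.11338021 -0.64208611 -0.74960006]
centre [0.5485397  0.10509143] r 0.06166900902616769 509 555
stripe 0.03426679015399885 ang 0.22687006713117416
red 465.2877192982456 0.08471881002974545 ang 0.191927643773134
turn 0.03494242335804015
```

View pics/w2.png

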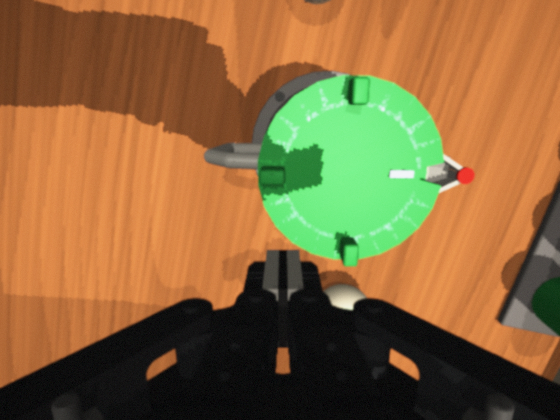

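The notch now faces the spout (turn ≈ 0.035 rad) and the stop was felt. Next: move over the centre and go down.

```bash
python3 -m jog '[[[0.02,0.018,0,0,0,0,255],[0.038,0.035,0,0,0,0,255],[0.038,0.035,-0.03,0,0,0,255],[0.038,0.035,-0.06,0,0,0,255],[0.038,0.035,-0.08,0,0,0,255],[0.038,0.035,-0.087,0,0,0,255],[0.038,0.035,-0.087,0,0,0,255],[0.038,0.035,-0.087,0,0,0,255]]]'
python3 -m jog '[[[0,0,-0.001,0,0,0,255],[0,0,-0.002,0,0,0,255],[0,0,-0.003,0,0,0,255],[0,0,-0.003,0,0,0,255]]]'
```

```text
clock: 8.28
eef_pos: [0.5463, 0.1051, 0.1699]
tool_rot: [0.617, 0.787, -0.001, -0.001]
ft_force: [-0.2, -0.1, 1.0]
grip_width: 0.0001
clock: 8.62
eef_pos: [0.5472, 0.1052, 0.1681]
tool_rot: [0.618, 0.787, 0.001, 0.001]
ft_force: [0.1, 1.6, 0.4]
grip_width: -0.0002
```

```bash
python3 -m jog '[[[0,0,-0.001,0,0,0,255],[0,0,-0.002,0,0,0,255],[0,0,-0.003,0,0,0,255],[0,0,-0.003,0,0,0,255]]]'
```

```text
clock: 8.95
eef_pos: [0.5466, 0.1051, 0.1641]
tool_rot: [0.618, 0.787, -0.0, -0.0]
ft_force: [-0.2, 0.2, -0.8]
grip_width: -0.0001
```

```bash
python3 -m jog '[[[0,0,-0.0005,0,0,0,255],[0,0,-0.001,0,0,0,255],[0,0,-0.0015,0,0,0,255],[0,0,-0.002,0,0,0,255]]]'
```

```text
clock: 9.28
eef_pos: [0.5468, 0.1052, 0.163]
tool_rot: [0.618, 0.787, 0.0, 0.0]
ft_force: [-2.6, 0.0, 6.5]
grip_width: 0.0001
```

```bash
python3 -m jog '[[[0,0,-0.0005,0,0,0,255],[0,0,-0.001,0,0,0,255],[0,0,-0.0015,0,0,0,255],[0,0,-0.002,0,0,0,255]]]'
```

```text
clock: 9.62
eef_pos: [0.5468, 0.1052, 0.1617]
tool_rot: [0.618, 0.787, 0.0, 0.0]
ft_force: [-2.8, -0.6, 7.7]
grip_width: -0.0002
```

```bash
python3 -m jog '[[[0,0,-0.0005,0,0,0,255],[0,0,-0.001,0,0,0,255],[0,0,-0.0015,0,0,0,255],[0,0,-0.002,0,0,0,255]]]'
```

```text
clock: 9.95
eef_pos: [0.5468, 0.1052, 0.1597]
tool_rot: [0.618, 0.787, 0.0, 0.0]
ft_force: [-2.4, -0.1, 7.2]
grip_width: -0.0003
```

```bash
python3 -m jog '[[[0,0,-0.0005,0,0,0,255],[0,0,-0.001,0,0,0,255],[0,0,-0.0015,0,0,0,255],[0,0,-0.002,0,0,0,255]]]'
```

```text
clock: 10.28
eef_pos: [0.5468, 0.1052, 0.1577]
tool_rot: [0.618, 0.787, 0.0, 0.0]
ft_force: [-3.1, -0.5, 7.8]
grip_width: 0.0003
```

```bash
python3 -m jog '[[[0,0,-0.0003,0,0,0,255],[0,0,-0.0006,0,0,0,255],[0,0,-0.001,0,0,0,255],[0,0,-0.001,0,0,0,255]]]'
```

```text
clock: 10.62
eef_pos: [0.5468, 0.1052, 0.1566]
tool_rot: [0.618, 0.787, 0.0, 0.0]
ft_force: [-3.6, -0.2, 7.0]
grip_width: 0.0
```

```bash
python3 -m jog '[[[0,0,-0.0003,0,0,0,255],[0,0,-0.0006,0,0,0,255],[0,0,-0.001,0,0,0,255],[0,0,-0.001,0,0,0,255]]]'
```

```text
clock: 10.95
eef_pos: [0.5468, 0.1052, 0.1557]
tool_rot: [0.618, 0.787, 0.0, 0.0]
ft_force: [-2.2, -0.5, 7.2]
grip_width: 0.0001
```

```bash
python3 -m jog '[[[0,0,-0.0003,0,0,0,255],[0,0,-0.0006,0,0,0,255],[0,0,-0.001,0,0,0,255],[0,0,-0.001,0,0,0,255]]]'
```

```text
clock: 11.28
eef_pos: [0.5468, 0.1052, 0.1553]
tool_rot: [0.618, 0.787, 0.001, 0.001]
ft_force: [-3.0, -1.2, 10.1]
grip_width: -0.0002
```

```bash
python3 -m jog '[[[0,0,-0.0003,0,0,0,255],[0,0,-0.0006,0,0,0,255],[0,0,-0.001,0,0,0,255],[0,0,-0.001,0,0,0,255],[0,0,-0.001,0,0,0,255]]]'
```

```text
clock: 11.7
eef_pos: [0.5468, 0.1052, 0.1549]
tool_rot: [0.618, 0.787, 0.001, 0.001]
ft_force: [-4.8, -0.7, 13.2]
grip_width: -0.0003
```

```bash
python3 -m jog '[[[0,0,-0.0003,0,0,0,255],[0,0,-0.0006,0,0,0,255],[0,0,-0.001,0,0,0,255],[0,0,-0.001,0,0,0,255],[0,0,-0.001,0,0,0,255]]]'
```

```text
clock: 12.12
eef_pos: [0.5469, 0.1052, 0.1545]
tool_rot: [0.618, 0.787, 0.001, 0.001]
ft_force: [-6.3, -0.9, 16.6]
grip_width: -0.0003
```

Pressed ~8.5 mm at 17 N, well into the gasket. Now I'll lift off straight and check.

```bash
python3 -m jog '[[[0,0,0.002,0,0,0,255],[0,0,0.004,0,0,0,255],[0,0,0.01,0,0,0,255],[0,0,0.03,0,0,0,255],[0,0,0.06,0,0,0,255],[-0.02,-0.018,0.09,0,0,0,255],[-0.038,-0.035,0.105,0,0,0,255],[-0.038,-0.035,0.105,0,0,0,255],[-0.038,-0.035,0.105,0,0,0,255]]]'
python3 - <<'E'
from look import *
o=bot.get_obs();m=bot.camera_model("wrist");im=bot.camera("wrist");t=bot.camera("top")
cv2.imwrite("pics/w3.png",np.hstack([cv2.resize(im,(400,300)),cv2.resize(t,(400,300))]))
print(o["clock"],o["eef_pos"],o["ft_force"])
for z in (.155,.147):solve(im,m,z)
t0=cv2.imread("pics/top0.png")
d=cv2.absdiff(t,t0).max(2);print([ (n,int(d[y0:y1,x0:x1].max()),int((d[y0:y1,x0:x1]>60).sum())) for n,(x0,y0,x1,y1) in dict(ball=(285,175,315,205),scoop=(178,185,208,237),det=(115,155,160,200),jar=(120,215,158,250),brush=(370,245,432,302),soap=(150,265,180,302)).items()])
E
```

```text
clock: 12.87
eef_pos: [0.5091, 0.0697, 0.2577]
tool_rot: [0.618, 0.786, 0.001, 0.001]
ft_force: [0.9, -0.4, 0.3]
grip_width: 0.0001
12.8667 [0.50911562 0.06973218 0.25767961] [ 0.87500142 -0.37547903  0.33564748]
centre [0.54678809 0.10594465] r 0.05971033124390078 500 537
stripe 0.05555722292707221 ang 0.2571827238376389
red 466.2825278810409 0.08483918163486337 ang 0.17552794785360423
turn 0.08165477598403467
centre [0.54847464 0.10514226] r 0.061585520662225196 496 537
stripe 0.05751452591001385 ang 0.25343083737297395
red 466.2825278810409 0.08332572887109305 ang 0.18854442900153787
turn 0.06488640837143608
[('ball', 28, 0), ('scoop', 8, 0), ('det', 9, 0), ('jar', 9, 0), ('brush', 9, 0), ('soap', 18, 0)]
```

View pics/w3.png

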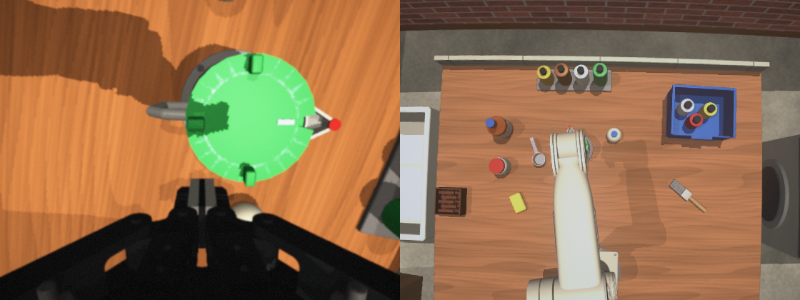

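The notch still faces the spout, and the lid's apparent radius is right for a top at 147 mm, so it is home. The gripper is clear and nothing else has moved.

```bash
python3 -c "
from workcell import bot
print(bot.job_done())"
```

```text
the job is handed in; nothing more can be done
None
```

I turned the lid clockwise to its stop, pressed it home and handed the job in at about 13 s of the 48 s allowed. No verdict came back.

- **Turn:** I pushed the tab opposite the notch with shut fingers, at about 4.5 N. At the stop the force rose to 14.6 N and I backed off. The wrist camera then put the notch about 0.035 rad from the spout.
- **Press:** I pressed straight down at the lid's centre. It slid at about 7 N with no block at 2 mm. The gasket then took the force up to about 18 N, at roughly 8.5 mm travel. All force readings come from the end of each move.
- **Last checks:**
  - **Lid height:** its apparent size matches a top about 147 mm above the counter, which is home.
  - **Robot and other items:** the gripper is about 95 mm above the lid with no force on it. The ball, scoop, detergent, jar, brush and soap look unmoved in the top view. The crate front looks shut by eye only; I did not measure it.
- **One check disagreed:** the final automatic angle reading gave 0.065 to 0.08 rad. It picked up the bright area at the notch instead of the stripe. By eye the notch still faces the spout, and both values are well inside 0.26 rad.

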